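Index the reagent carousel to the next hole

ROBOT

A 6-joint arm with a two-finger parallel gripper is mounted at the origin on the work surface. World frame = base frame: x ahead of the robot, y to its left, z up, the work surface at z = 0. Lengths are in m, angles in rad, forces in N, time in s.
With the tool pointing down it reaches from about 0.25 to 0.775 m from the base axis. Payload 4 kg.
Tool frame: the origin (TCP) lies at the very end of the fingers, on their centre line; the grasp point (between the pads) lies 19 mm behind it; z points along the fingers, y is the direction in which the jaws open and shut (so a half turn about z gives the same grasp; the last joint's range is limited). The gripper opens to 94 mm and grips with 3 to 60 N. Pads are 16 mm wide; open, the fingers measure 119 mm over their backs; the gripper's body (75 mm by 177 mm) begins 78 mm behind the grasp point.
Start: joints at [-1.401, 0.087, 1.371, -0, 1.684, -0.103], TCP at [0.148, -0.53, 0.206] pointing down, gripper open.
Joint ranges: [-3.1, 3.1], [-0.76, 2.03], [0.27, 2.55], [-1.08, 4.22], [0.17, 2.65], [-2.57, 2.57]. Speed limits (rad/s): [2.79, 2.79, 3.14, 3.14, 3.14, 3.14].

INTERFACE

Orientations are given as [roll, pitch, yaw] about the fixed x, y, z axes, in that order (R = Rz(yaw) Ry(pitch) Rx(roll)).
In Python, from bench import robot, snapshot, calibration gives the robot as it stands. The module is installed in compiled form; this text tells all that it offers.
- The arm moves only by the tool servo_tool, never from a script. Its argument "series" is text: rows parted by semicolons, each of 5 numbers parted by spaces: the closure, from -1 (fully open) to 1 (shut), then the shift along the tool's x, y, z in cm, then the turn about the tool's z in rad. A call has 1 to 20 rows; each row is the pose to reach, as a shift and turn from the pose commanded when the call began, along the tool's axes at that moment; what a row does not reach only later rows make up. A row lasts 1/12 s, in which the tool goes at most 41.7 mm and 7.16 degrees, less where a joint would pass 70% of its speed; a pose out of reach is approached as far as the arm can. A call with a gripper value outside its range is refused whole. The fingers move at their own pace and stop on an object; the grip force is fixed at half the most. Time passes only in rows, so rows that repeat a pose let the fingers close. It gives the time, the measured TCP pose, the force and the opening at its end, in the units of the state.
- robot.get_obs(): the state, without advancing time (a new reading comes with each control period).
- snapshot(name): name is "side" or "top"; returns (picture, depth): 420x560x3 uint8, red, green, blue; 420x560 float32, m along the optical axis (not along the pixel's ray), 0 where there is no reading.
- calibration(name): a dict with "fx", "fy", "cx", "cy" (pixels), "k1" (the pictures are not rectified: a ray, as slopes to the right and down, at radius r is drawn at 1 + k1 r^2 times it, then the intrinsics apply), "rvec" (rotation vector, rad) and "tvec" (3), from world to camera coordinates, as OpenCV has them. Camera axes: x right, y down, z forward; pixel columns grow to the right and rows downward; lengths in m; the calibration is good to about 2 mm. A picture is of the moment at which its call begins. calibration takes no time and is no camera call.
- robot.close_job(): hands the job in, once; it reports no verdict.
The state is a dict: "time": time; "joint_positions": joint angles; "qvel": joint speeds; "joint_torque": joint torques, N m; "tool_pos": TCP position; "ee_rot": TCP orientation; "wrist_force": force on the tool from outside, world axes, zero at the start; "wrist_torque": the same for the moment, N m; "width": finger opening in m.
Only numpy, scipy, OpenCV 4.12 (cv2) and the standard library are available. Lean on these libraries where they do the work, as an engineer would, in place of code of your own. Each camera call takes 0.05 s, during which the arm holds its last target. There are 200 camera calls.

TASK

On the blood-typing bench, press the black dished plunger of the round reagent carousel down with your fingertips and turn the turntable clockwise, seen from above, to the next hole, one sixth of a turn on; then let the plunger come up so that its pin locks in that hole, and move clear. Only press and push, never lift or carry anything: the dropper bottles ride along upright in their pockets, and the things standing about the bench stay where they are.

Things in the scene. Friction and masses are not known exactly. Their poses are not given: they have to be found in the camera images.
- carousel: fixed round white housing, 302 mm across, on the bench; origin at the centre of its underside. Its top is an aluminium ring (radii 118 and 148 mm, top 49 mm above the bench, 8 mm thick) with six holes 60 degrees apart, 15 mm wide, 132 mm from the axis. In its frame (yaw varies), anticlockwise from +x, the plunger starts at 210 degrees; the next hole clockwise is at 150
- reader (a point): top of the bottle reader, a fixed grey block 55 x 60 mm, 95 mm tall, outside the ring at 30 degrees in the carousel's frame, reaching 212 mm from the axis; keep clear
- hub (a point): on the turntable's vertical axis, top of the dark central cap, 51 mm above the bench
- turntable (a joint): rotation of the turntable about its vertical axis, rad: 0 in the first hole, grows clockwise seen from above; the next hole is at 1.047 rad (60 degrees). Light friction, about 0.06 N m; in a locked hole it has about 0.02 rad of play either way
- pad (a point): centre of the floor of the plunger's black round dished pad, riding on the turntable 85 mm from its axis; dish 48 mm across inside, 56 outside, rim 4 mm above this point. 75 mm above the bench when up; goes straight down when pressed, about 5 N to start, 10 N fully in. Pushing the pressed dish sideways along its circle turns the table
- plunger (a joint): how far the plunger is pressed, m: 0 fully up (sprung back), 0.014 fully in (hard stop). A bar under the pad carries an upright pin standing in a hole of the ring, free of it beyond 0.008. Between holes the ring keeps the pin down at about 0.008; under a hole, within about 0.02 rad, it springs up by itself
- pin_tip (a point): rounded top of the 10 mm steel index pin, 132 mm from the turntable's axis, 47 mm outward from the pad's centre; level with the ring's top when locked
- bottle_a: clear dropper bottle with paper label and white dropper tip, 26 mm across, 75 mm tall, standing loose in a square pocket (29 mm inside, walls rise 22 mm above its floor); origin at the centre of its underside. Starts at 90 degrees in the carousel's frame.
- bottle_b: clear dropper bottle with paper label and white dropper tip, 26 mm across, 75 mm tall, standing loose in a square pocket (29 mm inside, walls rise 22 mm above its floor); origin at the centre of its underside. Starts at 30 degrees, before the reader.
- bottle_c: clear dropper bottle with paper label and white dropper tip, 26 mm across, 75 mm tall, standing loose in a square pocket (29 mm inside, walls rise 22 mm above its floor); origin at the centre of its underside. Starts at -90 degrees.
- pocket_a (a point): square pocket of the turntable that holds bottle_a, centre of its floor; moves with the turntable
- pocket_b (a point): square pocket of the turntable that holds bottle_b, centre of its floor; moves with the turntable
- pocket_c (a point): square pocket of the turntable that holds bottle_c, centre of its floor; moves with the turntable
- bench_bottle: loose amber dropper bottle, 32 mm across, 85 mm tall, beside the carousel on the robot's left; origin at the centre of its underside; leave alone
- beaker: loose open glass cup, 56 mm across, 60 mm tall, beside the carousel on the robot's right; origin at the centre of its underside; leave alone
- saline: loose white bottle, 64 mm across, 150 mm tall, on the left of the bench; origin at the centre of its underside; leave alone
- swab_jar: loose glass jar, 72 mm across, 85 mm tall, on the left of the bench; origin at the centre of its underside; leave alone

How it is judged:
On the way, in this order (a step that is already met when the one before it is completed fails the run):
1. plunger pressed in, freeing the pin, at the first hole (value of joint plunger above 0.007 m and value of joint turntable between -0.15 and 0.15 rad), for 0.02 s.
2. turntable under way clockwise between the holes with the pin held down (value of joint plunger above 0.006 m and value of joint turntable between 0.35 and 0.8 rad), for 0.02 s.
At the end, for the whole second after the job is handed in: The turntable stands at the next hole clockwise (60 degrees on, within 3 degrees) with the plunger up again (pressed less than 3 mm), the three bottles upright in their pockets, and the things on the bench where they were (within 20 mm, upright) (value of joint turntable between 0.997198 and 1.0972 rad and value of joint plunger below 0.003 m and angular speed of bottle_a below 0.5 rad/s and horizontal distance between bottle_a and pocket_a below 0.008 m and angle between each of bottle_a, bottle_b, bottle_c's own z axis and vertical below 0.25 rad and height (world z) of each of bottle_a, bottle_b, bottle_c below 0.025 m and horizontal distance between bottle_b and pocket_b below 0.008 m and horizontal distance between bottle_c and pocket_c below 0.008 m and distance of each of bench_bottle, beaker, saline, swab_jar from where it was at the start of the episode below 0.02 m and angle between each of bench_bottle, beaker, saline, swab_jar's own z axis and vertical below 0.2 rad); the robot touches nothing.
It fails at once if the turntable is turned anticlockwise (value of joint turntable below -0.2 rad).
It fails at once if the turntable is turned well past the next hole (value of joint turntable above 1.6 rad).
It fails at once if a dropper bottle is lifted, tipped over or taken out of its pocket (height (world z) of any of bottle_a, bottle_b, bottle_c above 0.035 m or angle between any of bottle_a, bottle_b, bottle_c's own z axis and vertical above 0.5 rad or horizontal distance between bottle_a and pocket_a above 0.02 m or horizontal distance between bottle_b and pocket_b above 0.02 m or horizontal distance between bottle_c and pocket_c above 0.02 m).
It fails at once if a thing on the bench is moved, lifted or knocked over (distance of any of bench_bottle, beaker, saline, swab_jar from where it was at the start of the episode above 0.025 m or angle between any of bench_bottle, beaker, saline, swab_jar's own z axis and vertical above 0.4 rad).
It also fails if it takes over 38 s, if anything falls off the work surface, if the arm or the gripper's body presses on something with over 40 N, if the wrist force passes 120 N, or if a joint passes its speed limit or range.

## Working session

There is one attempt and no reset: what is moved stays moved. The work goes in short steps, Python scripts to look and compute and a tool call to move; the robot and the scene stay as the last step left them, time stands still between calls to the robot, and variables do not carry over. Pictures are saved under pics/ and viewed, about 8 in all and at most 12, crops included, and the job is handed in when it is done.

Besides the shell and the picture viewer there is one more tool, called by a JSON object that holds its "op" and its "data". servo_tool: Moves the arm, as the interface text tells. Its arguments: {"type":"object","properties":{"series":{"type":"string"}},"required":["series"]}

```bash
mkdir -p pics
cat > h.py <<'E'
import numpy as np,cv2
from bench import robot,snapshot,calibration
def cal(n):
    c=calibration(n);R=cv2.Rodrigues(np.array(c['rvec'],float))[0];return c,R,np.array(c['tvec'],float).ravel()
def ray(n,uv):
    c,R,t=cal(n);K=np.array([[c['fx'],0,c['cx']],[0,c['fy'],c['cy']],[0,0,1.]])
    p=cv2.undistortPoints(np.array(uv,float).reshape(-1,1,2),K,np.array([c['k1'],0,0,0.])).reshape(-1,2)
    d=np.c_[p,np.ones(len(p))];return -R.T@t,d@R,d
def plane(n,uv,z):
    o,d,_=ray(n,uv);return o+d*((z-o[2])/d[:,2])[:,None]
def cloud(n,dep):
    v,u=np.mgrid[0:420,0:560];o,d,_=ray(n,np.c_[u.ravel(),v.ravel()]);P=o+d*dep.reshape(-1,1);P[dep.ravel()==0]=np.nan
    return P.reshape(420,560,3)
def save(im,f):cv2.imwrite('pics/'+f,im[:,:,::-1])
E
python3 - <<'E'
from h import *
ims=[]
for n in('top','side'):
    im,d=snapshot(n);save(im,n+'0.png');np.savez(n+'0.npz',im=im,d=d);c,R,t=cal(n);print(n,-R.T@t,c['k1'],c['fx'])
print(robot.get_obs())
E
```

```text
top [0.51122835 0.13188646 1.47508345] -0.1912229650990805 532.2739949038177
side [0.4807832  1.01638465 0.63676568] 0.03174156046724553 508.3467660042994
{'time': 0.1, 'joint_positions': array([-1.40111116e+00,  8.78545394e-02,  1.37210428e+00, -1.87350629e-06,
        1.68362658e+00, -1.03122919e-01]), 'qvel': array([-0.00069257,  0.00109029, -0.00471672, -0.00086242, -0.00040732,
        0.00122258]), 'joint_torque': array([ 2.39125024e-03, -3.41253197e+01, -3.03301191e+01,  7.21494528e-02,
        3.04263749e-02, -1.01344317e-04]), 'tool_pos': array([ 0.14808667, -0.52916099,  0.20443517]), 'ee_rot': array([-3.13961030e+00, -2.03281405e-04,  2.72807673e-01]), 'wrist_force': array([-0.31223833,  0.47980482, -0.93493519]), 'wrist_torque': array([ 0.02787022, -0.02972839,  0.01786045]), 'width': 0.09355545959242391}
```

View pics/top0.png

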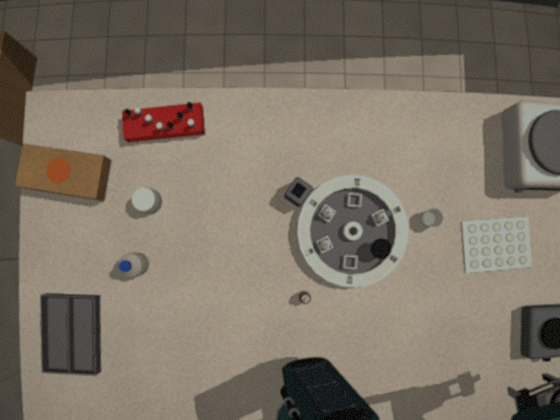

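View pics/side0.png

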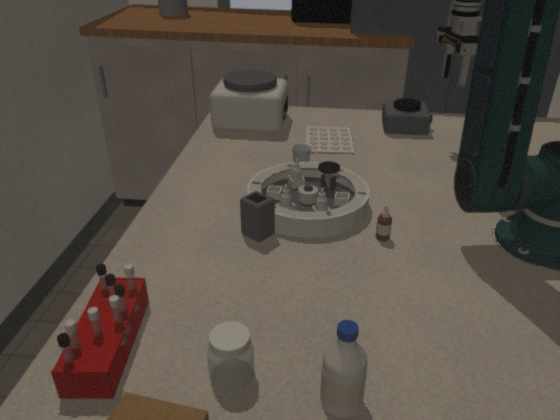

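The top view has the carousel centred near (353,231), the black pad at (381,248), the reader at (298,191), the beaker at (429,219) and the amber bottle at (305,297). The side view shows the pad at (329,172). Next I'll measure these.

Run:
```python
from h import *
z=np.load('top0.npz');im,d=z['im'],z['d']
P=cloud('top',d)
g=im.max(2)
# ring outer outline: bright pixels
sub=np.zeros_like(g);sub[165:300,285:420]=g[165:300,285:420]
h=P[...,2]
m=((h>0.035)&(h<0.062)&(sub>0)).astype(np.uint8)
cs=max(cv2.findContours(m,0,2)[0],key=cv2.contourArea)
hu=cv2.convexHull(cs).reshape(-1,2)
r=plane('top',hu,0.049)[:,:2]
A=np.c_[2*r,np.ones(len(r))];s=np.linalg.lstsq(A,(r**2).sum(1),rcond=None)[0]
print('ring centre lsq',s[:2],np.sqrt(s[2]+s[0]**2+s[1]**2))
# white ring/hub by brightness
print('hub px',plane('top',[[353,231]],0.051))
mm=((im.max(2)<35)).astype(np.uint8);mm[:225]=0;mm[275:]=0;mm[:,360:400]*=1;mm[:,:360]=0;mm[:,400:]=0
n,l,st,ce=cv2.connectedComponentsWithStats(mm);
for i in range(1,n):
  if st[i,4]>30:print('pad',st[i],ce[i],plane('top',[ce[i]],0.079),np.nanmedian(h[l==i]))
for nm,uv,zz in(('reader',(298,190),.095),('beaker',(429,219),.05),('bb',(305,297),.08)):print(nm,plane('top',[uv],zz))
hd=(h>0.065)&(h<0.09);hd[:, :360]=0;hd[:,400:]=0;hd[:228]=0;hd[272:]=0
v,u=np.where(hd);print('depth pad',len(u),u.mean(),v.mean(),plane('top',[(u.mean(),v.mean())],.079),np.nanmedian(P[hd],0))
save(cv2.resize(im[165:315,280:450],None,fx=4,fy=4,interpolation=2),'crop.png')
```

```text
ring centre lsq [ 0.53956375 -0.10023164] 0.15163039527569866
hub px [[ 0.53768157 -0.09989741  0.051     ]]
pad [370 239  21  20 292] [380.45890411 248.15753425] [[ 0.49172262 -0.16886853  0.079     ]] 0.07538607190658064
reader [[0.64346191 0.05118    0.095     ]]
beaker [[ 0.57048488 -0.31153647  0.05      ]]
bb [[0.36394832 0.03160062 0.08      ]]
depth pad 359 380.6991643454039 248.34540389972145 [[ 0.49122308 -0.16951559  0.079     ]] [ 0.49201529 -0.17058704  0.07568593]
```

View pics/crop.png

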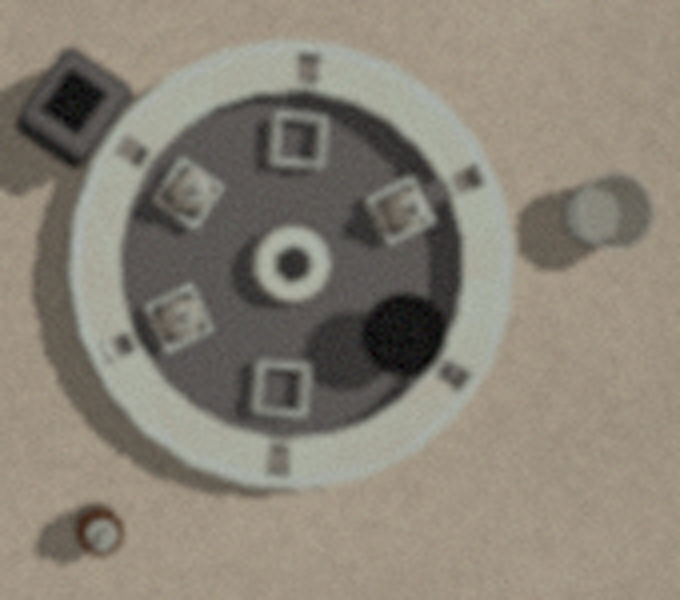

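The centre is near (0.5385,-0.100) and the pad near (0.4915,-0.169), at about -124° in the world. The target is about 176°, at (0.454,-0.094). The way is clear, so I'll move above the pad with the fingers shut and the yaw at 0.

{"op": "servo_tool", "data": {"series": "1 3 -1.8 0 0.05; 1 6 -3.6 0 0.1; 1 9 -5.4 0 0.15; 1 12 -7.2 0 0.2; 1 15 -9 0 0.25; 1 18 -10.7 0 0.273; 1 21 -12.5 0 0.273; 1 24 -14.3 0 0.273; 1 27 -16 0 0.273; 1 30 -17.8 0 0.273; 1 33 -19.6 1 0.273; 1 36 -21.4 2 0.273; 1 39 -23.2 4 0.273; 1 41.5 -24.6 6 0.273; 1 42.5 -25.2 7.5 0.273; 1 42.8 -25.4 8.5 0.273; 1 42.8 -25.4 9.5 0.273; 1 42.8 -25.4 10 0.273; 1 42.8 -25.4 10 0.273; 1 42.8 -25.4 10 0.273"}}

```text
time: 1.77
tool_pos: [0.4916, -0.1708, 0.1059]
ee_rot: [3.141, -0.0, -0.002]
wrist_force: [0.3, -0.6, -0.1]
width: 0.0002
```

Run:
```python
from h import *
o=robot.get_obs();print({k:o[k] for k in('time','tool_pos','ee_rot','wrist_force','width')})
a,d=snapshot('side');b,_=snapshot('top')
A=cv2.resize(a[120:270,220:420],None,fx=4,fy=4,interpolation=2);save(A,'s1.png')
save(cv2.resize(b[165:315,280:450],None,fx=4,fy=4,interpolation=2),'t1.png')
c,R,t=cal('side');K=np.array([[c['fx'],0,c['cx']],[0,c['fy'],c['cy']],[0,0,1.]])
for p in([.4915,-.169,.079],o['tool_pos'],[.5385,-.1,.051]):print((cv2.projectPoints(np.array([p],float),R,t,K,np.array([c['k1'],0,0,0.]))[0].ravel()-[220,120])*4)
```

```text
{'time': 1.7667, 'tool_pos': array([ 0.49156551, -0.17084943,  0.10594806]), 'ee_rot': array([ 3.14097334e+00, -4.99885199e-04, -1.95632516e-03]), 'wrist_force': array([ 0.25419278, -0.62843231, -0.11702091]), 'width': 0.0002435461278940771}
[436.70661229 180.5432524 ]
[438.99138951 140.60517028]
[354.48511082 265.01133293]
```

View pics/s1.png

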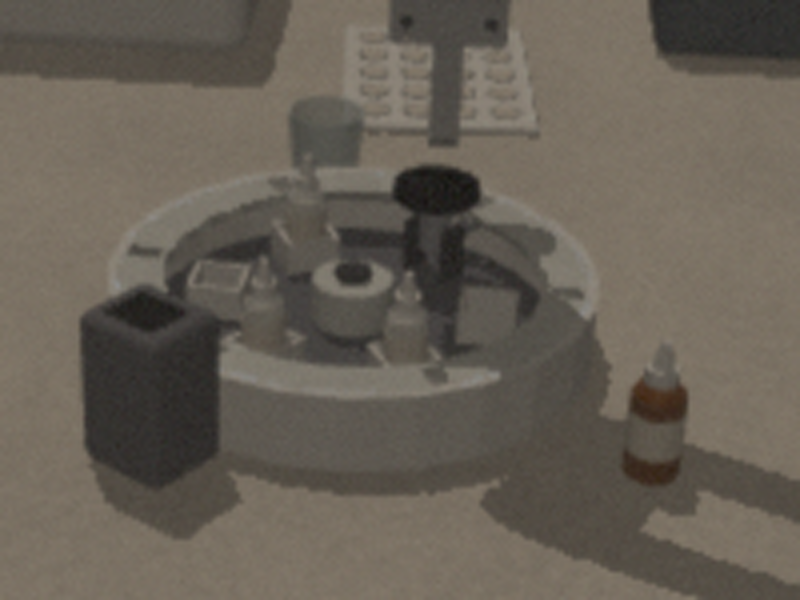

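The side view shows the finger at (443,143), centred above the pad at (436,190). Pressing now.

{"op": "servo_tool", "data": {"series": "1 0 -0.1 1 0; 1 0 -0.1 2 0; 1 0 -0.1 2.5 0; 1 0 -0.1 2.8 0; 1 0 -0.1 3.1 0; 1 0 -0.1 3.3 0; 1 0 -0.1 3.5 0; 1 0 -0.1 3.7 0; 1 0 -0.1 3.9 0; 1 0 -0.1 4.1 0; 1 0 -0.1 4.2 0; 1 0 -0.1 4.2 0; 1 0 -0.1 4.2 0"}}

```text
time: 2.95
tool_pos: [0.493, -0.1697, 0.0655]
ee_rot: [3.139, -0.003, -0.0]
wrist_force: [-1.9, -1.1, 7.1]
width: 0.0005
```

{"op": "servo_tool", "data": {"series": "1 0 0 0.1 0; 1 0 0 0.2 0; 1 0 0 0.25 0; 1 0 0 0.25 0; 1 0 0 0.25 0"}}

```text
time: 3.37
tool_pos: [0.4932, -0.1699, 0.0634]
ee_rot: [3.139, -0.004, -0.0]
wrist_force: [-1.4, -0.7, 7.3]
width: 0.0006
```

{"op": "servo_tool", "data": {"series": "1 0 0 0.1 0; 1 0 0 0.1 0; 1 -0.25 -0.19 0.1 0; 1 -0.5 -0.38 0.1 0; 1 -0.75 -0.57 0.1 0; 1 -0.99 -0.77 0.1 0; 1 -1.22 -0.99 0.1 0; 1 -1.43 -1.21 0.1 0; 1 -1.65 -1.44 0.1 0; 1 -1.86 -1.67 0.1 0; 1 -1.86 -1.67 0.1 0"}}

```text
time: 4.28
tool_pos: [0.4756, -0.1527, 0.0629]
ee_rot: [3.139, -0.006, -0.0]
wrist_force: [0.1, 0.7, 8.3]
width: 0.0
```

```bash
cat > tt.py <<'E'
from h import *
import sys
b,_=snapshot('top');s,_=snapshot('side')
A=cv2.resize(b[165:315,280:450],None,fx=3,fy=3,interpolation=2);B=cv2.resize(s[135:245,235:385],None,fx=2.6,fy=2.6,interpolation=2)
B=cv2.resize(B,(290,450*110*290//(150*450*1)//1)) if 0 else B[:,:290]
o=np.zeros((450,800,3),np.uint8);o[:,:510]=A;o[:B.shape[0],510:510+B.shape[1]]=B
save(o,sys.argv[1])
E
python3 tt.py m1.png
```

```text
(no output)
```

View pics/m1.png

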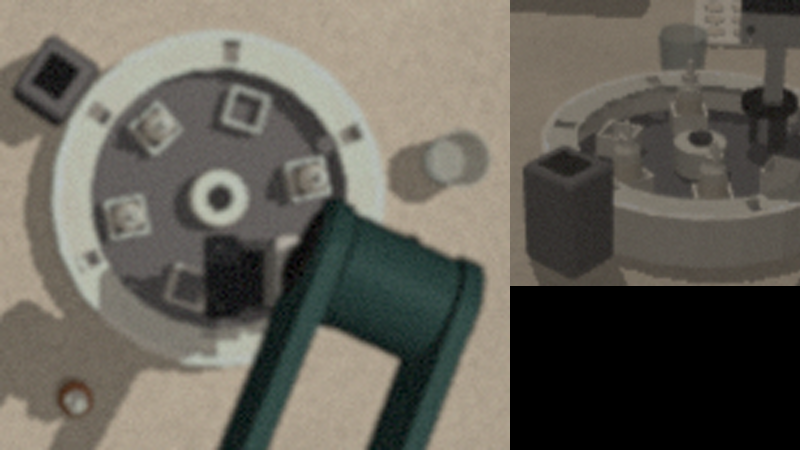

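The table has turned about 15° with the bottles upright: the bottle near the beaker moved from (300,156) to (307,178) at this scale. I'll continue to about 0.9 rad.

{"op": "servo_tool", "data": {"series": "1 -0.25 -0.33 0 0; 1 -0.5 -0.67 0 0; 1 -0.73 -1.03 0 0; 1 -0.93 -1.4 0 0; 1 -1.12 -1.77 0 0; 1 -1.29 -2.15 0 0; 1 -1.43 -2.55 0 0; 1 -1.57 -2.95 0 0; 1 -1.68 -3.35 0 0; 1 -1.76 -3.75 0 0; 1 -1.83 -4.15 0 0; 1 -1.88 -4.58 0 0; 1 -1.88 -4.58 0 0; 1 -1.88 -4.58 0 0"}}

```text
time: 5.55
tool_pos: [0.4571, -0.1066, 0.0627]
ee_rot: [3.14, -0.007, 0.0]
wrist_force: [-0.9, 1.5, 8.4]
width: 0.0005
```

```bash
python3 tt.py m2.png
```

```text
(no output)
```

View pics/m2.png

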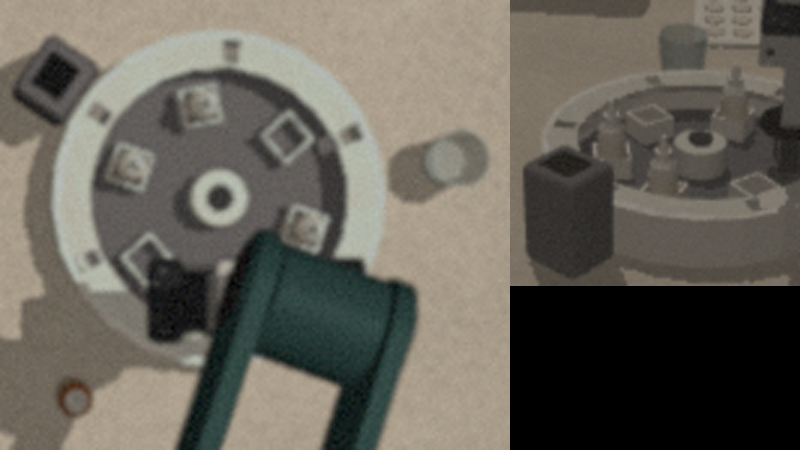

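The table is at about 0.8 rad: the empty pocket went from (223,105) to (287,138) about the centre (219,197). I'll raise the fingers so the ring holds the pin, leaving them just inside the dish to push the rim until the pin drops in.

{"op": "servo_tool", "data": {"series": "1 0 0 -0.1 0; 1 0 0 -0.2 0; 1 0 0 -0.3 0; 1 0 0 -0.4 0; 1 0 0 -0.5 0; 1 0 0 -0.5 0; 1 0 0 -0.5 0; 1 0 0 -0.5 0"}}

```text
time: 6.32
tool_pos: [0.457, -0.1067, 0.0673]
ee_rot: [3.14, -0.006, -0.0]
wrist_force: [2.2, 0.8, 7.4]
width: 0.0003
```

{"op": "servo_tool", "data": {"series": "1 0 0 -0.05 0; 1 0 0 -0.1 0; 1 0 0 -0.15 0; 1 0 0 -0.15 0; 1 0 0 -0.15 0; 1 0 0 -0.15 0"}}

```text
time: 6.82
tool_pos: [0.4561, -0.1066, 0.0675]
ee_rot: [3.141, -0.004, -0.0]
wrist_force: [3.4, -0.6, 4.3]
width: 0.0006
```

{"op": "servo_tool", "data": {"series": "1 0 0 -0.05 0; 1 0 0 -0.1 0; 1 0 0 -0.15 0; 1 0 0 -0.15 0; 1 0 0 -0.15 0; 1 0 0 -0.15 0"}}

```text
time: 7.32
tool_pos: [0.4542, -0.1063, 0.0677]
ee_rot: [-3.142, 0.001, -0.0]
wrist_force: [1.7, -0.3, 2.3]
width: 0.0006
```

{"op": "servo_tool", "data": {"series": "1 0 0 -0.05 0; 1 0 0 -0.1 0; 1 0 0 -0.1 0; 1 0 0 -0.1 0"}}

```text
time: 7.65
tool_pos: [0.4535, -0.1059, 0.068]
ee_rot: [-3.141, 0.003, -0.0]
wrist_force: [0.0, -0.2, 0.2]
width: 0.0004
```

The contact force is now zero, so the ring holds the plunger. I'll raise 1 mm more and push the rim in +y.

{"op": "servo_tool", "data": {"series": "1 0 0 -0.1 0; 1 0 0 -0.1 0; 1 0 -0.15 -0.1 0; 1 0 -0.3 -0.1 0; 1 0 -0.45 -0.1 0; 1 0 -0.6 -0.1 0; 1 0 -0.75 -0.1 0; 1 0 -0.9 -0.1 0; 1 0 -1.05 -0.1 0; 1 0 -1.2 -0.1 0; 1 0 -1.2 -0.1 0; 1 0 -1.2 -0.1 0"}}

```text
time: 8.65
tool_pos: [0.4551, -0.0939, 0.0712]
ee_rot: [-3.141, -0.001, -0.0]
wrist_force: [-1.1, -1.2, 5.9]
width: 0.0005
```

```bash
python3 tt.py m3.png
```

```text
(no output)
```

View pics/m3.png

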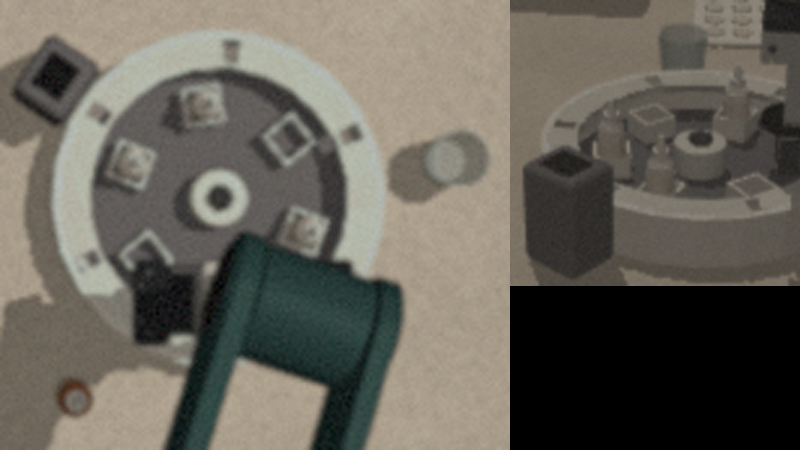

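The table only reached about 0.84 rad because the fingers rode up on the dish rim. I'll lift, go back over the dish and press lightly (about 4 N), so the pin can still pop up under the hole.

{"op": "servo_tool", "data": {"series": "1 0 0 -0.4 0; 1 0 0 -0.8 0; 1 -0.05 0.4 -0.8 0; 1 -0.1 0.8 -0.8 0; 1 -0.1 1.2 -0.8 0; 1 -0.1 1.3 -0.8 0; 1 -0.1 1.3 -0.5 0; 1 -0.1 1.3 -0.2 0; 1 -0.1 1.3 0 0; 1 -0.1 1.3 0.2 0; 1 -0.1 1.3 0.35 0; 1 -0.1 1.3 0.35 0; 1 -0.1 1.3 0.35 0"}}

```text
time: 9.83
tool_pos: [0.4534, -0.1072, 0.0674]
ee_rot: [3.141, 0.0, 0.0]
wrist_force: [-2.9, 0.2, 5.4]
width: 0.0003
```

Contact on the dish floor is 5 N at z 0.0674. Pushing gently along +y.

{"op": "servo_tool", "data": {"series": "1 0 -0.12 0 0; 1 0 -0.24 0 0; 1 0 -0.36 0 0; 1 0 -0.48 0 0; 1 0 -0.6 0 0; 1 0 -0.72 0 0; 1 0 -0.84 0 0; 1 0 -0.96 0 0; 1 0 -1.08 0 0; 1 0 -1.2 0 0; 1 0 -1.2 0 0; 1 0 -1.2 0 0"}}

```text
time: 10.83
tool_pos: [0.4545, -0.0954, 0.0675]
ee_rot: [3.141, -0.002, -0.0]
wrist_force: [-0.2, -1.4, 5.5]
width: 0.0006
```

{"op": "servo_tool", "data": {"series": "1 0 -0.1 0 0; 1 0 -0.2 0 0; 1 0 -0.3 0 0; 1 0 -0.4 0 0; 1 0 -0.5 0 0; 1 0 -0.6 0 0; 1 0 -0.6 0 0; 1 0 -0.6 0 0"}}

```text
time: 11.5
tool_pos: [0.4548, -0.0894, 0.0675]
ee_rot: [3.141, -0.003, -0.0]
wrist_force: [0.1, -1.2, 4.8]
width: 0.0006
```

```bash
python3 tt.py m4.png
```

```text
(no output)
```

View pics/m4.png

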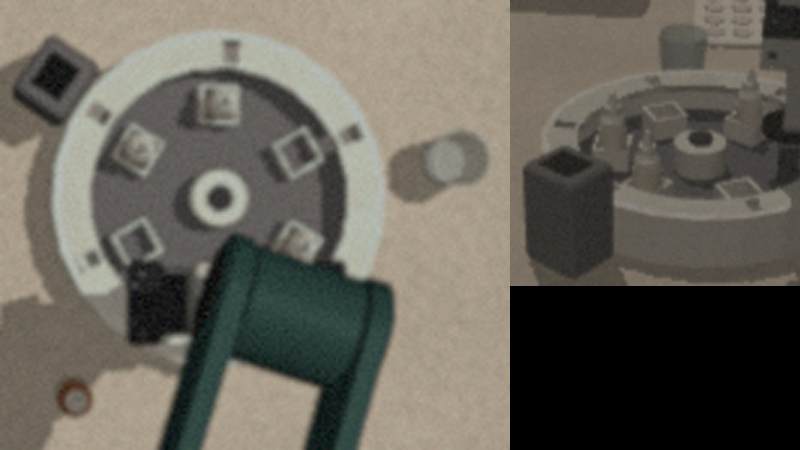

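About 0.05 rad is left: the empty pocket is at (298,152) and should end at (301,157). I'll continue slowly.

{"op": "servo_tool", "data": {"series": "1 0 -0.07 0 0; 1 0 -0.14 0 0; 1 0 -0.21 0 0; 1 0 -0.28 0 0; 1 0 -0.35 0 0; 1 0 -0.42 0 0; 1 0 -0.42 0 0"}}

```text
time: 12.18
tool_pos: [0.4553, -0.0851, 0.0679]
ee_rot: [3.141, -0.004, -0.0]
wrist_force: [0.9, -0.8, 5.0]
width: 0.0005
```

{"op": "servo_tool", "data": {"series": "1 0 -0.05 0 0; 1 0 -0.1 0 0; 1 0 -0.15 0 0; 1 0 -0.15 0 0"}}

```text
time: 12.52
tool_pos: [0.4555, -0.0837, 0.068]
ee_rot: [3.141, -0.005, -0.0]
wrist_force: [1.1, -1.1, 6.2]
width: 0.0003
```

The height and force are rising, which suggests the pin is entering the hole. I'll test by easing up 2 mm; if the dish follows, the pin has popped.

{"op": "servo_tool", "data": {"series": "1 0 0 -0.1 0; 1 0 0 -0.2 0; 1 0 0 -0.2 0; 1 0 0 -0.2 0"}}

```text
time: 12.85
tool_pos: [0.4555, -0.0837, 0.0699]
ee_rot: [3.141, -0.005, -0.0]
wrist_force: [0.4, -0.2, 5.4]
width: 0.0004
```

{"op": "servo_tool", "data": {"series": "1 0 0 -0.1 0; 1 0 0 -0.2 0; 1 0 0 -0.3 0; 1 0 0 -0.3 0; 1 0 0 -0.3 0"}}

```text
time: 13.27
tool_pos: [0.4551, -0.0836, 0.0723]
ee_rot: [3.141, -0.004, -0.0]
wrist_force: [2.3, -0.1, 5.5]
width: 0.0002
```

The force stays near 5.5 N while rising past the ring-held height, so the pin is up in the hole. I'll lift clear and move back to the start side.

{"op": "servo_tool", "data": {"series": "1 0 0 -0.3 0; 1 0 0 -0.6 0; 1 0 0 -1 0; 1 0 0 -2 0; 1 0 0 -4 0; 1 0 0 -7 0; 1 0 0 -10 0; 1 0 0 -13 0; 1 -2 2 -13 0; 1 -4 5 -13 0; 1 -6 8 -13 0; 1 -8 11 -13 0; 1 -10 14 -13 0; 1 -12 17 -13 0; 1 -14 20 -13 0; 1 -16 23 -13 0; 1 -18 26 -13 0; 1 -20 29 -13 0; 1 -20 29 -13 0; 1 -20 29 -13 0"}}

```text
time: 14.93
tool_pos: [0.2521, -0.3738, 0.2009]
ee_rot: [-3.139, 0.001, -0.004]
wrist_force: [-0.1, -0.2, -0.1]
width: 0.0003
```

```bash
python3 tt.py m5.png
python3 - <<'E'
from h import *
im,d=snapshot('top');P=cloud('top',d);h=P[...,2]
m=(h>0.065)&(h<0.09)&(im.max(2)<60);m[:,:330]=0;m[:,410:]=0;m[:235]=0;m[280:]=0
n,l,st,ce=cv2.connectedComponentsWithStats(m.astype(np.uint8));i=1+st[1:,4].argmax()
p=plane('top',[ce[i]],.079)[0];c=np.array([.5387,-.1])
print(st[i],p,'z',np.nanmedian(h[l==i]),'turn',(np.arctan2(-.0693,-.0475)-np.arctan2(p[1]-c[1],p[0]-c[0]))%(2*np.pi))
c0=np.load('top0.npz')['im'].astype(int)
df=np.abs(im.astype(int)-c0).max(2);
for nm,(u,v) in dict(beaker=(429,219),bb=(305,297),sal=(130,265),jar=(145,201)).items():print(nm,df[v-8:v+9,u-8:u+9].mean())
E
```

```text
[343 252  20  21 328] [ 0.45467079 -0.09340167  0.079     ] z 0.07568160553540981 turn 1.0482823349670394
beaker 4.0
bb 3.9411764705882355
sal 4.373702422145329
jar 3.7577854671280275
```

View pics/m5.png

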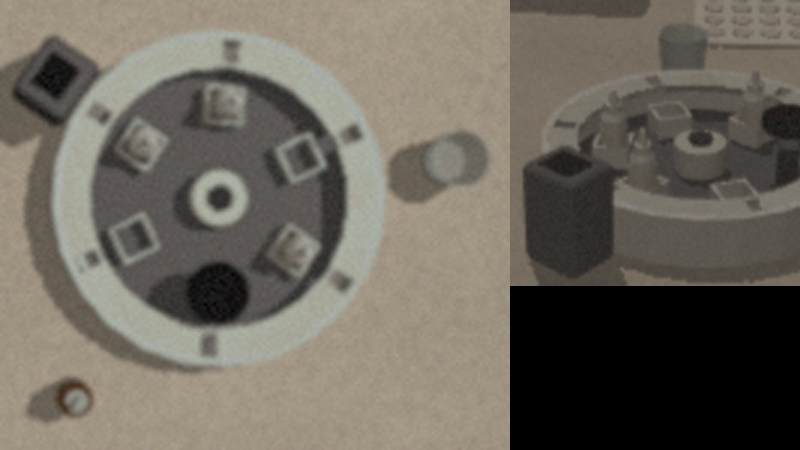

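The pad is at (218,292), at its full-up height, with the turn measured at 1.048 rad. The bottles are in their pockets and the bench items haven't moved. Handing in.

```bash
python3 -c "
from bench import robot
print(robot.close_job())"
```

```text
the job is handed in; nothing more can be done
None
```

I pressed the plunger, turned the turntable clockwise one sixth of a turn, let the pin lock in the next hole, and handed the job in at about 15 s.

**Final checks:**
- **Turn:** measured from the top camera at 1.048 rad, against a target of 1.047.
- **Plunger:** the pad measured about 0.0757 m above the bench, the same as at the start, so it is fully up. The pin lock itself was inferred from that and from the steady 5 N while lifting. I did not see the pin in the hole.
- **Bottles and bench items:** the three bottles looked upright in their pockets. The picture showed no change at the beaker, amber bottle, saline or swab jar.
- **Arm:** clear of everything, with no contact force.

**Went wrong on the way:** my first gentle push, at about 0.84 rad, made the fingers ride up on the dish rim. I lifted, set them back in the dish and finished with a light 5 N press. The table was between holes and did not turn back.

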